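# Close a print press: four wing nuts, half a turn each, in cross order

### The job

Close the small print press: tighten its four wing nuts clockwise, each about half a turn until it comes firmly up against its stop, and finish each nut before you begin the next. Go in cross order: after the first nut the one diagonally opposite, then the other two, so that the plate seats evenly. Do not force a nut once it has come up firm, leave the other things on the table where they are, and let go of everything at the end.

Things in the scene. Friction and masses are not known exactly. Their poses are not given: they have to be found in the camera images.
- press: Print press fixed to the table: wooden base 170 x 170 mm, above it a dark steel plate under four wing nuts. Origin: centre of the underside; x, y along the edges, z up. Nuts 0, 1, 2, 3 sit at (x, y) = (60, 60), (-60, 60), (-60, -60), (60, -60) mm, counter-clockwise from above; 0 and 2 are diagonal, 1 and 3 too.
- plate_top (a point): Centre of the plate's upper face (plate 156 x 156 x 10 mm; z axis = its normal): 60 mm above the table when fully seated, about 3 mm higher at the start. Springs push the plate up against the nuts, so it follows them down and tips a little while they are uneven.
- wing0 (a point): Middle of the wings of steel wing nut 0, on its stud's axis, at (+60, +60) mm of the press. The wings are a flat upright bar 60 mm long (this point's x), 10 mm thick (y), from 10 mm below to 16 mm above this point (z up). Below: a 20 mm web, then the nut's round foot, 24 mm wide, 17 to 22 mm below this point. The 8 mm stud stands 3 to 6 mm out of the wings' top.
- twist0 (a joint): Elastic wind-up (rad) of stud 0 under nut 0's tightening torque, 1.5 N m per rad: 0 untouched, about 0.07 while the nut runs freely; firm at the stop is above 0.133 (0.2 N m), above 0.333 (0.5 N m) it is forced and spoilt.
- wing1 (a point): Middle of the wings of steel wing nut 1, on its stud's axis, at (-60, +60) mm of the press. Same shape as nut 0. All nuts: clockwise from above tightens, 6 mm down a turn, 0.1 N m of friction; each starts at any angle, 2.7 to 3.2 rad before its stop (not to be seen where) and stays where it is left.
- twist1 (a joint): Elastic wind-up (rad) of stud 1 under nut 1's tightening torque, 1.5 N m per rad: 0 untouched, about 0.07 while the nut runs freely; firm at the stop is above 0.133 (0.2 N m), above 0.333 (0.5 N m) it is forced and spoilt.
- wing2 (a point): Middle of the wings of steel wing nut 2, on its stud's axis, at (-60, -60) mm of the press. Same shape as nut 0. All nuts: at the stop the foot bears firmly on the seated plate, this point is 82 mm above the table (85 mm at most at the start), and the torque climbs by 1.5 N m per rad of further turning.
- twist2 (a joint): Elastic wind-up (rad) of stud 2 under nut 2's tightening torque, 1.5 N m per rad: 0 untouched, about 0.07 while the nut runs freely; firm at the stop is above 0.133 (0.2 N m), above 0.333 (0.5 N m) it is forced and spoilt.
- wing3 (a point): Middle of the wings of steel wing nut 3, on its stud's axis, at (+60, -60) mm of the press. Same shape as nut 0.
- twist3 (a joint): Elastic wind-up (rad) of stud 3 under nut 3's tightening torque, 1.5 N m per rad: 0 untouched, about 0.07 while the nut runs freely; firm at the stop is above 0.133 (0.2 N m), above 0.333 (0.5 N m) it is forced and spoilt.
- masking_tape: Roll of masking tape lying flat, 100 mm across, 25 mm high; a bystander. Origin: centre of the underside.
- sanding_block: Wooden sanding block 45 x 75 x 30 mm; a bystander. Origin: centre of the underside.
- pigment_jar: Small glass jar with a wide pale cap, 57 mm across, 69 mm high; a bystander. Origin: centre of the underside.

How it is judged:
On the way, in this order (a step that is already met when the one before it is completed fails the run):
1. one nut is brought up firm at its stop, the other three not yet begun ((((z of wing0 in the frame of press below 0.0823 m and value of joint twist0 above 0.133 rad) and z of each of wing1, wing2, wing3 in the frame of press above 0.0839 m) or ((z of wing1 in the frame of press below 0.0823 m and value of joint twist1 above 0.133 rad) and z of each of wing0, wing2, wing3 in the frame of press above 0.0839 m) or ((z of wing2 in the frame of press below 0.0823 m and value of joint twist2 above 0.133 rad) and z of each of wing0, wing1, wing3 in the frame of press above 0.0839 m) or ((z of wing3 in the frame of press below 0.0823 m and value of joint twist3 above 0.133 rad) and z of each of wing0, wing1, wing2 in the frame of press above 0.0839 m))), for 0.1 s.
2. then the nut diagonally opposite is brought up firm, the other two not yet begun (((z of wing0 in the frame of press below 0.0823 m and (z of wing2 in the frame of press below 0.0823 m and value of joint twist2 above 0.133 rad) and z of each of wing1, wing3 in the frame of press above 0.0839 m) or (z of wing1 in the frame of press below 0.0823 m and (z of wing3 in the frame of press below 0.0823 m and value of joint twist3 above 0.133 rad) and z of each of wing2, wing0 in the frame of press above 0.0839 m) or (z of wing2 in the frame of press below 0.0823 m and (z of wing0 in the frame of press below 0.0823 m and value of joint twist0 above 0.133 rad) and z of each of wing3, wing1 in the frame of press above 0.0839 m) or (z of wing3 in the frame of press below 0.0823 m and (z of wing1 in the frame of press below 0.0823 m and value of joint twist1 above 0.133 rad) and z of each of wing0, wing2 in the frame of press above 0.0839 m))), for 0.1 s.
3. then a third nut is brought up firm, the last not yet begun ((((z of wing0 in the frame of press below 0.0823 m and value of joint twist0 above 0.133 rad) and z of wing2 in the frame of press above 0.0839 m and z of each of wing1, wing3 in the frame of press below 0.0823 m) or ((z of wing1 in the frame of press below 0.0823 m and value of joint twist1 above 0.133 rad) and z of wing3 in the frame of press above 0.0839 m and z of each of wing2, wing0 in the frame of press below 0.0823 m) or ((z of wing2 in the frame of press below 0.0823 m and value of joint twist2 above 0.133 rad) and z of wing0 in the frame of press above 0.0839 m and z of each of wing3, wing1 in the frame of press below 0.0823 m) or ((z of wing3 in the frame of press below 0.0823 m and value of joint twist3 above 0.133 rad) and z of wing1 in the frame of press above 0.0839 m and z of each of wing0, wing2 in the frame of press below 0.0823 m))), for 0.1 s.
4. then the last nut is brought up firm ((((z of wing0 in the frame of press below 0.0823 m and value of joint twist0 above 0.133 rad) and z of each of wing1, wing2, wing3 in the frame of press below 0.0823 m) or ((z of wing1 in the frame of press below 0.0823 m and value of joint twist1 above 0.133 rad) and z of each of wing0, wing2, wing3 in the frame of press below 0.0823 m) or ((z of wing2 in the frame of press below 0.0823 m and value of joint twist2 above 0.133 rad) and z of each of wing0, wing1, wing3 in the frame of press below 0.0823 m) or ((z of wing3 in the frame of press below 0.0823 m and value of joint twist3 above 0.133 rad) and z of each of wing0, wing1, wing2 in the frame of press below 0.0823 m))), for 0.1 s.
At the end, for the whole second after the job is handed in: All four nuts are down at their stops (within 0.3 mm of height, about a twentieth of a turn) and left alone (stud wind-up under 0.05 rad), the plate is level within 0.006 rad and its top is within 0.5 mm of its seated height of 60 mm (z of each of wing0, wing1, wing2, wing3 in the frame of press below 0.0823 m and value of joint each of twist0, twist1, twist2, twist3 below 0.05 rad and angle between plate_top's own z axis and vertical below 0.006 rad and height (world z) of plate_top below 0.0605 m); the robot touches nothing.
It fails at once if a nut is forced: tightening torque above 0.5 N m (stud wind-up over 0.333 rad) (value of joint any of twist0, twist1, twist2, twist3 above 0.333 rad).
It fails at once if a bystander (tape roll, sanding block, small jar) is moved by more than 15 mm (distance of any of masking_tape, sanding_block, pigment_jar from where it was at the start of the episode above 0.015 m).
It also fails if it takes over 72 s, if anything falls off the work surface, if the arm or the gripper's body presses on something with over 40 N, if the wrist force passes 120 N, or if a joint passes its speed limit or range.

### The arm

A 6-joint arm with a two-finger parallel gripper is mounted at the origin on a cart in front of the work surface, level with it; the furniture and walls round the work are solid. World frame = base frame: x ahead of the robot, y to its left, z up, the work surface at z = 0. Lengths are in m, angles in rad, forces in N, time in s.
With the tool pointing down it reaches from about 0.3 to 0.775 m from the base axis. Payload 14.6 kg.
Tool frame: the origin (TCP) lies at the very end of the fingers, on their centre line; the grasp point (between the pads) lies 19 mm behind it; z points along the fingers, y is the line along which they close (so a half turn about z gives the same grasp; the last joint's range is limited). The gripper opens to 94 mm and grips with 3 to 60 N. Pads are 16 mm wide; open, the fingers measure 119 mm over their backs; the gripper's body (75 mm by 177 mm) begins 78 mm behind the grasp point.
Start: joints at [1.16, 0.3, 1.521, -0, 1.321, -0.067], TCP at [0.185, 0.518, 0.205] pointing down, gripper open.
Joint ranges: [-3.03, 3.03], [-0.79, 2.21], [0.23, 2.52], [-1.04, 4.18], [0, 3.07], [-2.55, 2.55]. Speed limits (rad/s): [2.22, 2.22, 2.57, 3.14, 3.14, 3.14].

### API

Orientations are given as a unit quaternion [x, y, z, w].
In Python, from workcell import arm gives the robot as it stands. Calls block until the motion is done:
- arm.move_to(position, orientation): joint-space move of the TCP to a pose.
- arm.servo_line(position, rate=0.15, rotation=None): straight line of the TCP; rotation=None keeps the orientation; rate is the mean speed in m/s.
- arm.set_joints(angles): joint-space move.
- arm.move_gripper(opening): finger opening in m; the grip force is fixed at half the most; returns when the fingers have stopped.
- arm.pause(seconds).
- arm.ik(position, orientation): joint angles nearest the present ones, or None.
- arm.snapshot(name): name is "side" or "top" or "wrist"; returns (picture, depth): 420x560x3 uint8, red, green, blue; 420x560 float32, m along the optical axis (not along the pixel's ray), 0 where there is no reading.
- arm.camera_model(name): a dict with "intrinsics" (3x3 intrinsics, pixels), "k1" (the pictures are not rectified: a ray, as slopes to the right and down, at radius r is drawn at 1 + k1 r^2 times it, then the intrinsics apply), "R" (3x3) and "t" (3): a world point X has camera coordinates R X + t. Camera axes: x right, y down, z forward; pixel columns grow to the right and rows downward; lengths in m; the calibration is good to about 2 mm. A picture is of the moment at which its call begins: read the wrist's pose just before it. camera_model takes no time and is no camera call; for the wrist camera it gives the pose at the moment of the call.
A pose or a line that the arm cannot do raises arm.Unreachable and nothing moves.
- arm.finish_job(): hands the job in; it is judged then, once.
Readings, each from a call of its own:
- arm.read_t(): time.
- arm.read_joints(): joint angles.
- arm.read_qd(): joint speeds.
- arm.read_joint_torque(): joint torques, N m.
- arm.read_ee_pos(): TCP position.
- arm.read_tool_rot(): TCP orientation.
- arm.read_contact_force(): force on the tool from outside, world axes, zero at the start.
- arm.read_wrist_torque(): the same for the moment, N m.
- arm.read_finger_gap(): finger opening in m.
- arm.read_finger_force(): force on a finger pad.
Only numpy, scipy, OpenCV 4.12 (cv2) and the standard library are available. Lean on these libraries where they do the work, as an engineer would, in place of code of your own. Each camera call takes 0.05 s, during which the arm holds its last target. There are 200 camera calls.

## Working session

There is one attempt and no reset: what is moved stays moved. The work goes in short steps, each a Python script; the robot and the scene stay as the last script left them, time stands still between calls to the robot, and variables do not carry over. Pictures are saved under pics/ and viewed, at most 10 in all, crops included, and the job is handed in when it is done.

```bash
mkdir -p pics; ls; python3 - <<'E'
from workcell import arm
import cv2,numpy as np
for n in ["top","side"]:
    p,d=arm.snapshot(n); cv2.imwrite(f"pics/{n}0.png",p[:,:,::-1]); np.save(f"{n}0.npy",d)
    m=arm.camera_model(n); print(n,m)
print(arm.read_t(),arm.read_tool_rot(),arm.read_contact_force(),arm.read_wrist_torque())
E
```

```text
pics
top {'intrinsics': array([[413.02430696,   0.        , 280.10596649],
       [  0.        , 413.02430696, 208.59377792],
       [  0.        ,   0.        ,   1.        ]]), 'k1': -0.05614693670345036, 'R': array([[ 2.04787612e-02, -9.99788514e-01,  1.88367101e-03],
       [-9.97570095e-01, -2.05587391e-02, -6.65675897e-02],
       [ 6.65922375e-02, -5.15872101e-04, -9.97780140e-01]]), 't': array([0.07069896, 0.60745732, 1.1717721 ])}
side {'intrinsics': array([[429.80902417,   0.        , 283.14952164],
       [  0.        , 429.80902417, 212.69474855],
       [  0.        ,   0.        ,   1.        ]]), 'k1': 0.04718402286112228, 'R': array([[ 0.92701044, -0.37502288, -0.00307773],
       [-0.20785226, -0.50691977, -0.8365583 ],
       [ 0.31216834,  0.77613799, -0.54786927]]), 't': array([-0.52860813,  0.22764062,  0.82501135])}
0.1 [ 1.71064052e-01  9.85259779e-01 -4.93114287e-04 -1.20950722e-04] [-0.62351456 -0.09310512 -0.0325832 ] [-0.0611267  -0.02867234  0.02475965]
```

View pics/top0.png

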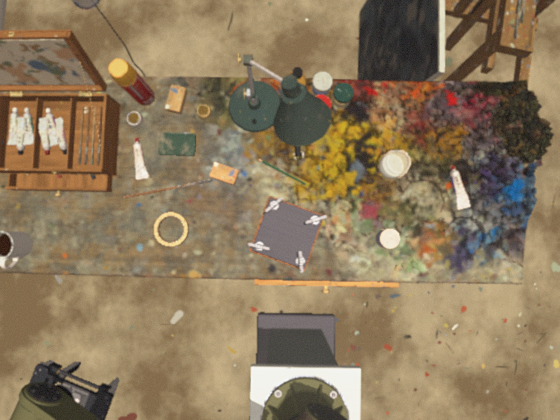

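View pics/side0.png

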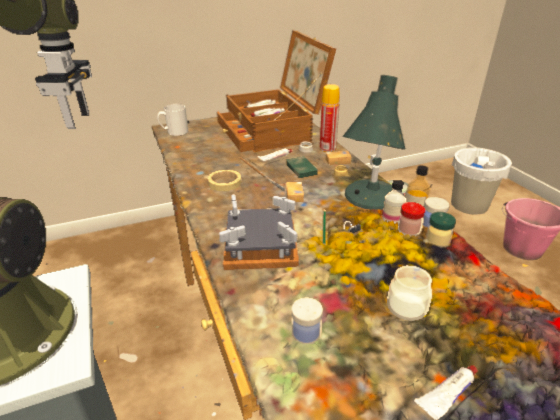

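The top view shows the press centred near (287,233), with its nuts at about (273,205), (316,220), (300,261) and (259,245). The jar is at (389,239), the tape at (170,229), the sanding block at (224,173) and the lamp at (300,110). The side view agrees. Next I'll locate the press and look at it with the wrist camera.

```bash
cat > h.py <<'E'
from workcell import arm
import cv2,numpy as np
from scipy.spatial.transform import Rotation as Ro
def onplane(m,uv,z):
    uv=np.asarray(uv,float).reshape(-1,1,2)
    n=cv2.undistortPoints(uv,m["intrinsics"],np.array([m["k1"],0,0,0.])).reshape(-1,2)
    d=np.c_[n,np.ones(len(n))]@m["R"]; c=-m["R"].T@m["t"]
    return c+d*((z-c[2])/d[:,2])[:,None]
def topix(m,X):
    X=np.asarray(X,float).reshape(-1,3)
    return cv2.projectPoints(X,cv2.Rodrigues(m["R"])[0],m["t"],m["intrinsics"],np.array([m["k1"],0,0,0.]))[0].reshape(-1,2)
def down(a): # tool down, closing line (tool y) along world angle a
    y=np.array([np.cos(a),np.sin(a),0]); z=np.array([0,0,-1.]); x=np.cross(y,z)
    return Ro.from_matrix(np.c_[x,y,z]).as_quat()
E
python3 - <<'E'
from h import *
m=arm.camera_model("top")
print(onplane(m,[(273,205),(316,220),(300,261),(259,245)],.095).round(4))
print(onplane(m,[(389,239),(170,229),(224,173),(290,90)],.03).round(3))
w=arm.camera_model("wrist"); R=Ro.from_quat(arm.read_tool_rot()).as_matrix(); p=arm.read_ee_pos()
c=-w["R"].T@w["t"]; print("cam in tool",R.T@(c-p), (w["R"]@R).round(3),w["intrinsics"][0,0])
y=R[:,1]; print("closing ang",np.arctan2(y[1],y[0]))
c=onplane(m,[(287,233)],.06)[0]; print(c)
for a in np.arange(-3.1,3.2,.4):
    q=arm.ik([c[0],c[1],.3],down(a)); print(round(a,2),None if q is None else np.round(q,2))
E
```

```text
[[ 0.6102  0.1026  0.095 ]
 [ 0.572  -0.0144  0.095 ]
 [ 0.461   0.0269  0.095 ]
 [ 0.5016  0.138   0.095 ]]
[[ 0.524 -0.23   0.03 ]
 [ 0.54   0.397  0.03 ]
 [ 0.705  0.247  0.03 ]
 [ 0.954  0.061  0.03 ]]
cam in tool [ 0.0754064   0.00117427 -0.17820148] [[-0.001  1.     0.   ]
 [-0.966 -0.001 -0.257]
 [-0.257 -0.     0.966]] 352.76107053464943
closing ang 1.2269772393180187
[0.53565272 0.06263635 0.06      ]
-3.1 None
-2.7 None
-2.3 [ 0.05  0.22  1.4  -0.    1.52  2.35]
-1.9 [ 0.05  0.22  1.4  -0.    1.52  1.95]
-1.5 [ 0.05  0.22  1.4  -0.    1.52  1.55]
-1.1 [ 0.05  0.22  1.4  -0.    1.52  1.15]
-0.7 [ 0.05  0.22  1.4  -0.    1.52  0.75]
-0.3 [ 0.05  0.22  1.4  -0.    1.52  0.35]
0.1 [ 0.05  0.22  1.4  -0.    1.52 -0.05]
0.5 [ 0.05  0.22  1.4  -0.    1.52 -0.45]
0.9 [ 0.05  0.22  1.4  -0.    1.52 -0.85]
1.3 [ 0.05  0.22  1.4  -0.    1.52 -1.25]
1.7 [ 0.05  0.22  1.4  -0.    1.52 -1.65]
2.1 [ 0.05  0.22  1.4  -0.    1.52 -2.05]
2.5 [ 0.05  0.22  1.4  -0.    1.52 -2.45]
2.9 None
```

```bash
python3 - <<'E'
from h import *
d=np.load("top0.npy"); m=arm.camera_model("top"); c=-m["R"].T@m["t"]
# lamp heights & nearest x
for uv in [(305,140),(300,120),(255,118),(255,105),(245,60),(299,153),(305,115)]:
    z=d[uv[1],uv[0]]; n=cv2.undistortPoints(np.array([[uv]],float),m["intrinsics"],np.array([m["k1"],0,0,0])).ravel()
    print(uv,(m["R"].T@(np.r_[n,1]*z-m["t"])).round(3))
arm.move_to([.536,.013,.27],down(.05))
w=arm.camera_model("wrist")
p,dd=arm.snapshot("wrist"); cv2.imwrite("pics/wrist0.png",p[:,:,::-1]); np.save("wrist0.npy",dd)
import pickle; pickle.dump(w,open("w0.pkl","wb"))
print(arm.read_t(),arm.read_ee_pos(),arm.read_contact_force(),arm.read_wrist_torque(),arm.read_finger_gap())
E
```

```text
(305, 140) [0.748 0.029 0.274]
(300, 120) [0.784 0.043 0.312]
(255, 118) [0.869 0.162 0.026]
(255, 105) [0.899 0.161 0.055]
(245, 60) [0.926 0.17  0.298]
(299, 153) [0.771 0.031 0.015]
(305, 115) [0.795 0.033 0.315]
2.3583 [0.53597557 0.01371093 0.26993905] [-0.7360196   0.96223696 -0.70129296] [-0.03176596  0.02187061 -0.01459375] 0.09393946893256193
```

View pics/wrist0.png

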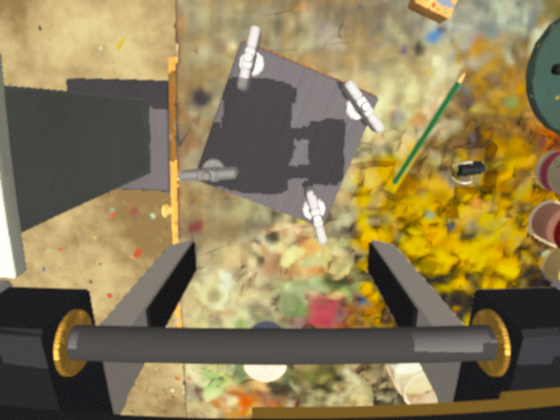

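Wrist view: nuts at about (250,57), (362,105), (315,212) and, in shadow, (208,173). The fingers don't occlude them. I'll segment the wings by depth height and cross-check against the top view.

```bash
cat > loc.py <<'E'
from h import *
def cloud(m,d):
    v,u=np.mgrid[0:420,0:560]; uv=np.stack([u,v],-1).reshape(-1,1,2).astype(float)
    n=cv2.undistortPoints(uv,m["intrinsics"],np.array([m["k1"],0,0,0.])).reshape(-1,2)
    z=d.reshape(-1,1); P=(np.c_[n,np.ones(len(n))]*z-m["t"])@m["R"]
    P[z[:,0]<=0]=np.nan; return P.reshape(420,560,3)
def nuts(m,d,near,zlo=.093,zhi=.112):
    P=cloud(m,d); out=[]
    for c in near:
        k=(P[...,2]>zlo)&(P[...,2]<zhi)&(np.hypot(P[...,0]-c[0],P[...,1]-c[1])<.045)
        Q=P[k]; uv=np.argwhere(k)[:,::-1]
        X=onplane(m,uv,.099)[:,:2]
        (cx,cy),(a,b),an=cv2.minAreaRect((X*1e4).astype(np.float32)) if len(X)>4 else ((0,0),(0,0),0)
        mu=X.mean(0); w,V=np.linalg.eigh(np.cov(X.T)); ang=np.arctan2(V[1,1],V[0,1])%np.pi
        out.append((len(X),np.round([cx/1e4,cy/1e4],4),np.round([max(a,b)/1e4,min(a,b)/1e4],4),mu.round(4),round(ang,3),np.median(Q[:,2]).round(4)))
    return out
E
python3 - <<'E'
from loc import *
import pickle
w=pickle.load(open("w0.pkl","rb")); near=[(.61,.103),(.572,-.014),(.461,.027),(.502,.138)]
near=np.array(near)
for nm,m,f in [("wrist",w,"wrist0.npy"),("top",arm.camera_model("top"),"top0.npy")]:
    d=np.load(f); r=nuts(m,d,near); print(nm); [print(*x) for x in r]
    P=cloud(m,d); k=(P[...,2]>.056)&(P[...,2]<.07)&(np.hypot(P[...,0]-.536,P[...,1]-.063)<.12)
    (cx,cy),s,an=cv2.minAreaRect((onplane(m,np.argwhere(k)[:,::-1],.063)[:,:2]*1e4).astype(np.float32)); print("plate",cx/1e4,cy/1e4,s,an,np.median(P[k][:,2]))
    c=np.array([x[3] for x in r]); print(c.mean(0),[np.linalg.norm(c[i]-c[(i+1)%4]).round(4) for i in range(4)],[np.arctan2(*(c[i]-c[i-2])[::-1]).round(3) for i in range(4)])
E
```

```text
wrist
662 [0.6106 0.102 ] [0.0591 0.0113] [0.61   0.1026] 2.282 0.0991
513 [ 0.5729 -0.0103] [0.0589 0.0099] [ 0.5727 -0.0098] 1.89 0.0992
574 [0.4604 0.0271] [0.0583 0.0105] [0.4607 0.0272] 0.094 0.099
654 [0.4982 0.1395] [0.0594 0.0098] [0.4982 0.1398] 1.361 0.0993
plate 0.535602734375 0.06460460205078125 (1559.1942138671875, 1557.5782470703125) 71.40473175048828 0.062184235674918084
[0.5354  0.06495] [np.float64(0.1184), np.float64(0.118), np.float64(0.1187), np.float64(0.1178)] [np.float64(0.468), np.float64(-1.109), np.float64(-2.674), np.float64(2.033)]
top
77 [0.6127 0.0999] [0.0582 0.01  ] [0.6127 0.0999] 2.278 0.1009
81 [ 0.5747 -0.0139] [0.058  0.0099] [ 0.5746 -0.0139] 1.893 0.1011
83 [0.4613 0.0248] [0.0588 0.01  ] [0.4609 0.0247] 0.092 0.1006
78 [0.4993 0.139 ] [0.0585 0.0098] [0.4993 0.1388] 1.359 0.1011
plate 0.536813427734375 0.06233445434570312 (1559.23779296875, 1558.96728515625) 71.3722915649414 0.06402756247172148
[0.536875 0.062375] [np.float64(0.12), np.float64(0.1201), np.float64(0.1204), np.float64(0.1199)] [np.float64(0.46), np.float64(-1.113), np.float64(-2.682), np.float64(2.029)]
```

```bash
python3 - <<'E'
from h import *
t=arm.read_t
p=arm.read_ee_pos(); q=arm.read_joints()
t0=t(); arm.servo_line(p+[0,0,-.0005],.0025,down(-.15)); print("servo .2rad @.0025",t()-t0,arm.read_joints()[5]-q[5])
t0=t(); arm.set_joints(q); print("setj .2",t()-t0)
t0=t(); arm.servo_line(p,.15,down(.02)); print("servo .03rad pure",t()-t0)
t0=t(); q[5]+=1; arm.set_joints(q); print("setj 1",t()-t0)
t0=t(); arm.move_gripper(.06); print("grip",t()-t0)
arm.move_to([.461,.0256,.14],down(1.664)); print(t(),arm.read_ee_pos(),arm.read_contact_force(),arm.read_wrist_torque())
w=arm.camera_model("wrist")
p,dd=arm.snapshot("wrist"); cv2.imwrite("pics/wrist1.png",p[:,:,::-1])
np.save("wrist1.npy",dd); import pickle; pickle.dump(w,open("w1.pkl","wb"))
from loc import nuts
print(*nuts(w,dd,[(.461,.026)]))
E
```

```text
servo .2rad @.0025 0.4500000000000002 0.1989451413421725
setj .2 0.3083999999999998
servo .03rad pure 0.25
setj 1 0.9249999999999998
grip 0.7000000000000002
7.2083 [0.46112288 0.02560247 0.14012165] [ 0.00971964  1.39033017 -0.38541065] [ 0.06282201  0.05759619 -0.00102772]
(1244, array([0.4578, 0.0262]), array([0.0591, 0.0094]), array([0.4571, 0.0263]), np.float64(0.095), np.float64(0.099))
```

View pics/wrist1.png

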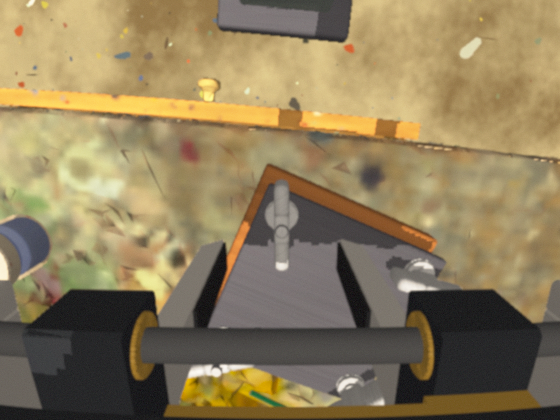

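Fingers at columns 210 and 345 straddle the wing at 281, so the lateral alignment is good. I'll descend and grip.

```bash
python3 - <<'E'
from h import *
arm.servo_line([.460,.0259,.079],.1,down(1.665))
r=lambda s:print(s,round(arm.read_t(),2),np.round(arm.read_ee_pos(),4),np.round(arm.read_contact_force(),2),np.round(arm.read_wrist_torque(),3),round(arm.read_finger_gap(),4),round(arm.read_finger_force(),1))
r("down"); arm.move_gripper(0.0); r("grip"); arm.pause(.05); r("again")
p=arm.read_ee_pos()
a=1.665
for i in range(3):
    a-=.1; arm.servo_line([.460,.0259,.079-.000955*(1.665-a)],.15,down(a)); r("rot")
E
```

```text
down 8.02 [0.4603 0.0259 0.0795] [ 0.02 -0.55  0.38] [ 0.065 -0.001  0.01 ] 0.06 0.0
grip 8.84 [0.46   0.0256 0.079 ] [ 0.95 -4.4   0.58] [-0.863 -0.041  0.015] 0.0093 30.0
again 8.89 [0.46   0.0256 0.079 ] [ 0.02 -4.31  0.83] [-0.942  0.017 -0.028] 0.0097 30.0
rot 9.14 [0.4601 0.0256 0.079 ] [-0.51 -5.77  1.03] [-1.001  0.06   0.106] 0.0099 30.0
rot 9.39 [0.4601 0.0256 0.0789] [-0.36 -4.72  1.16] [-1.081  0.075  0.058] 0.0101 30.0
rot 9.64 [0.4601 0.0256 0.0788] [-0.29 -5.32  0.8 ] [-1.113  0.063  0.112] 0.0097 30.0
```

```bash
cat >> h.py <<'E'
def rd(n=6):
    return np.mean([np.r_[arm.read_contact_force(),arm.read_wrist_torque()[2]] for _ in range(n)],0)
def turn(c,a,done,until,z0=.079):
    """turn the held nut clockwise from closing angle a until 'until' rad in all, or firm; returns c,a,done,firm"""
    c=np.array(c,float); b=0
    while done<until:
        f=rd(); T=f[3]
        if T>.29: return c,a,done,True
        y=np.array([np.cos(a),np.sin(a)]); c=c+np.clip(.00004*(f[:2]@y),-.0003,.0003)*y
        s=.03 if T>.17 else (.2 if done<2.35 else .06)
        s=min(s,until-done+1e-6); a-=s; done+=s
        arm.servo_line([*c,z0-.000955*done],.15,down(a))
        b+=1
        if b%4==0 or T>.17: print("t%.2f done%.2f T%.3f F%s c%s"%(arm.read_t(),done,T,f[:3].round(1),c.round(4)))
    return c,a,done,rd()[3]>.29
E
python3 - <<'E'
from h import *
c,a,done,firm=turn([.46,.0259],1.365,.3,3.6)
arm.pause(.12)
print(firm,done,a,c,rd(),arm.read_finger_gap(),arm.read_t(),arm.read_joints().round(2))
E
```

```text
t11.04 done1.10 T0.092 F[ 1.9 -4.6  1.8] c[0.4598 0.0254]
t12.44 done1.90 T0.150 F[ 1.5 -4.7  2.9] c[0.46   0.0254]
t13.74 done2.56 T0.110 F[-2.6 -5.9  4.9] c[0.4602 0.0252]
t14.74 done2.80 T0.057 F[-2.4 -3.1  6.6] c[0.4604 0.025 ]
t15.49 done2.95 T0.215 F[-3.2 -1.8  7.2] c[0.4604 0.0249]
t15.74 done3.01 T0.163 F[-3.2 -2.   8.2] c[0.4604 0.0249]
t15.99 done3.04 T0.225 F[-2.9 -1.   7.7] c[0.4604 0.0249]
True 3.04 -1.3750000000000004 [0.46042553 0.02485455] [-3.78969695 -1.69197639  8.54203239  0.32749794] 0.009536934064194145 16.1083 [-0.02  0.26  1.9   0.    0.98  1.34]
```

```bash
python3 - <<'E'
from h import *
v=[]
for i in range(8):
    v.append([arm.read_wrist_torque()[2] for _ in range(3)]); arm.pause(.03)
print(np.round(v,3),np.mean(v),arm.read_t())
E
```

```text
[[0.327 0.327 0.327]
 [0.348 0.348 0.348]
 [0.322 0.322 0.322]
 [0.343 0.343 0.343]
 [0.315 0.315 0.315]
 [0.32  0.32  0.32 ]
 [0.288 0.288 0.288]
 [0.333 0.333 0.333]] 0.3246287398122711 16.375
```

```bash
cat >> h.py <<'E'
def rd(n=3):
    v=[]
    for _ in range(n): arm.pause(.01); v.append(np.r_[arm.read_contact_force(),arm.read_wrist_torque()[2]])
    return np.mean(v,0)
def leave():
    arm.move_gripper(.06); p=arm.read_ee_pos(); arm.servo_line([p[0],p[1],.13],.15)
def nut(c,a,split):
    arm.move_to([*c,.13],down(a)); arm.servo_line([*c,.079],.1); arm.move_gripper(0.)
    print("held",rd().round(3),round(arm.read_finger_gap(),4))
    done=0
    if split:
        c,a,done,firm=turn(c,a,0,split)
        arm.move_gripper(.09); a+=np.pi; arm.move_to([*c,.079-.000955*done],down(a)); arm.move_gripper(0.)
        print("regrip",arm.read_t(),rd().round(3),round(arm.read_finger_gap(),4))
    c,a,done,firm=turn(c,a,done,3.6); arm.pause(.12)
    print(firm,done,a,c,rd(6).round(3),arm.read_finger_gap(),arm.read_t())
E
python3 - <<'E'
from h import *
leave(); print(arm.read_t())
nut([.6123,.1],.709,1.5)
E
```

```text
17.7917
held [ 1.003  0.785 -0.981 -0.041] 0.0099
t22.51 done0.80 T0.101 F[-4.  -0.5  3.3] c[0.6121 0.1   ]
t23.91 done1.50 T0.063 F[-5.  -0.8  4.1] c[0.6115 0.1002]
regrip 29.0667 [-1.241  0.302  0.091  0.076] 0.0101
t30.59 done2.30 T0.087 F[-2.5  3.4  0.8] c[0.6113 0.1006]
t31.79 done2.68 T0.087 F[-3.4  3.3  1.3] c[0.6114 0.101 ]
t32.89 done2.92 T0.094 F[-3.8  2.5  1.5] c[0.6114 0.1011]
t33.72 done3.07 T0.182 F[-3.6  3.3  2.3] c[0.6115 0.1011]
t33.99 done3.10 T0.226 F[-3.5  3.4  2.7] c[0.6115 0.1011]
t34.27 done3.13 T0.282 F[-2.5  3.5  2.5] c[0.6115 0.1011]
True 3.130001 0.720591653589792 [0.61147294 0.10112106] [-3.157  3.906  3.517  0.302] 0.010106496245871064 34.4583
```

```bash
cat >> h.py <<'E'
def leave():
    arm.move_gripper(.032); p=arm.read_ee_pos(); arm.servo_line([p[0],p[1],.118],.15)
def turn(c,a,done,until,z0=.079):
    c=np.array(c,float)
    while done<until:
        f=rd(2); T=f[3]
        if T>.18: f=rd(3); T=f[3]
        if T>.28: return c,a,done,True
        y=np.array([np.cos(a),np.sin(a)]); c=c+np.clip(.00006*(f[:2]@y),-.0004,.0004)*y
        s=.035 if T>.17 else (min(.5,2.55-done) if done<2.5 else .08)
        s=min(s,until-done+1e-6); a-=s; done+=s
        arm.servo_line([*c,z0-.000955*done],.001 if s>.1 else .15,down(a))
        print("t%.2f done%.2f T%.3f F%s"%(arm.read_t(),done,T,f[:3].round(1)))
    return c,a,done,rd()[3]>.28
def nut(c,a,split):
    arm.move_to([*c,.118],down(a)); arm.servo_line([*c,.079],.1); arm.move_gripper(0.)
    print("held",arm.read_t(),rd(2).round(3),round(arm.read_finger_gap(),4))
    c,a,done,firm=turn(c,a,0,split)
    arm.move_gripper(.074); a+=np.pi; arm.move_to([*c,.079-.000955*done],down(a)); arm.move_gripper(0.)
    print("regrip",arm.read_t(),rd(2).round(3),round(arm.read_finger_gap(),4))
    c,a,done,firm=turn(c,a,done,3.6); arm.pause(.12)
    print(firm,done,a,c,rd(4).round(3),arm.read_finger_gap(),arm.read_t())
E
python3 - <<'E'
from h import *
leave(); print(arm.read_t())
nut([.574,-.0128],.321,1.5)
E
```

```text
35.4417
held 37.0083 [-4.218 -1.579  5.354 -0.017] 0.0099
t37.69 done0.50 T-0.026 F[-4.5 -1.3  4.9]
t38.36 done1.00 T0.062 F[-3.4 -1.7  5. ]
t39.02 done1.50 T0.068 F[-2.7 -0.7  5. ]
regrip 43.7833 [ 0.173 -1.565  0.168  0.085] 0.0095
t44.47 done2.00 T0.027 F[ 0.8 -1.2  0.3]
t45.13 done2.50 T0.075 F[ 0.1 -0.4  0.3]
t45.40 done2.58 T0.083 F[ 0.2 -0.1  0.2]
t45.67 done2.66 T0.094 F[0.2 0.5 0. ]
t45.93 done2.74 T0.103 F[ 0.8  0.7 -0.4]
t46.20 done2.82 T0.093 F[0.2 1.  0.6]
t46.47 done2.90 T0.123 F[ 0.8 -0.   0.4]
t46.73 done2.98 T0.098 F[-0.1  0.3  0.3]
t47.00 done3.06 T0.106 F[-0.4  0.2  1. ]
t47.27 done3.14 T0.077 F[ 0.  -0.8  1. ]
t47.53 done3.22 T0.078 F[ 0.3 -0.7  0.9]
t47.80 done3.30 T0.083 F[-0.6 -0.8  1.5]
t48.09 done3.34 T0.222 F[ 0.1 -0.6  2. ]
t48.38 done3.37 T0.245 F[-0.3  0.1  2.3]
True 3.370000000000001 0.09259265358979318 [ 0.57356265 -0.01279179] [ 0.236 -0.123  3.149  0.313] 0.010185968598254947 48.575
```

```bash
python3 - <<'E'
from h import *
leave()
nut([.4979,.1388],-.211,1.5)
E
```

```text
held 51.2917 [ 0.257 -0.144  2.433 -0.04 ] 0.0096
t51.98 done0.50 T0.004 F[-0.3 -0.2  2.1]
t52.64 done1.00 T0.121 F[-0.4  0.1  5.6]
t53.31 done1.50 T0.085 F[-1.6  0.9  6. ]
regrip 58.0667 [-0.002  1.691 -1.063  0.078] 0.0095
t58.75 done2.00 T0.022 F[-0.4  2.1 -0.1]
t59.42 done2.50 T0.082 F[0.8 2.  0.3]
t59.68 done2.58 T0.083 F[1.2 2.6 0.2]
t59.95 done2.66 T0.100 F[-0.2  2.3  0.4]
t60.22 done2.74 T0.075 F[-0.1  3.   1. ]
t60.48 done2.82 T0.070 F[-0.2  1.8  1.3]
t60.75 done2.90 T0.091 F[-0.9  2.5  1.6]
t61.02 done2.98 T0.060 F[-0.8  2.2  1.3]
t61.28 done3.06 T0.079 F[-0.5  1.5  1.3]
t61.55 done3.14 T0.085 F[0.9 1.9 1.1]
t61.82 done3.22 T0.065 F[1.1 2.5 1.8]
t62.08 done3.30 T0.096 F[0.4 1.9 1.5]
t62.38 done3.38 T0.163 F[1.  1.6 2.9]
True 3.380000000000001 -0.44940734641020685 [0.4980957  0.13917952] [0.696 1.429 4.684 0.285] 0.00979893403856186 62.5667
```

```bash
python3 - <<'E'
from h import *
leave(); p=arm.read_ee_pos(); arm.servo_line([p[0],p[1],.16],.1)
print(arm.read_t(),rd(2).round(2),arm.read_finger_gap())
from loc import cloud
m=arm.camera_model("top"); p,d=arm.snapshot("top"); P=cloud(m,d); P0=cloud(m,np.load("top0.npy"))
for c in [(.612,.1),(.574,-.013),(.4605,.025)]:
    f=lambda P:np.median(P[(np.hypot(P[...,0]-c[0],P[...,1]-c[1])<.04)&(P[...,2]>.09)&(P[...,2]<.112)][:,2])
    print(f(P0)-f(P))
print(arm.finish_job(),arm.read_t())
E
```

```text
64.1167 [ 0.03  0.06 -0.6  -0.01] 0.03200203664542561
0.0027631596383131812
0.0027702043203556015
0.0019546620625866123
the job is handed in; nothing more can be done
the job is handed in; nothing more can be done
```

I tightened all four wing nuts in cross order, each to a measured 0.29–0.33 N m (limit 0.5), then let go and handed the job in at about 64 s. The hand-in call didn't report a verdict. In a last camera check, two of the first three nuts had dropped about 2.8 mm and the first only about 2.0 mm; I did not re-check that one, and the fourth was not measured.

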